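# Seal the label-roll box: lid on, four clips snapped down

### The arm

A 6-joint arm with a two-finger parallel gripper is mounted at the origin on the work surface; the furniture and walls round the work are solid. World frame = base frame: x ahead of the robot, y to its left, z up, the work surface at z = 0. Lengths are in m, angles in degrees, forces in N, time in s.
With the tool pointing down it reaches from about 0.4 to 0.825 m from the base axis. Payload 7 kg.
Tool frame: the origin (TCP) lies midway between the tips of the shut fingers; the grasp point (between the pads) lies 19 mm behind it; z points along the fingers, y is the line along which they close (so a half turn about z gives the same grasp; the last joint's range is limited). The gripper opens to 88 mm and grips with 3 to 60 N. Pads are 19 mm wide; open, the fingers measure 130 mm over their backs; the gripper's body (78 mm by 193 mm) begins 47 mm behind the grasp point.
Start: joints at [-52.821, 20.546, 0.682, 0, -70.136, -16.507], TCP at [0.238, -0.632, 0.227] pointing down, gripper open.
Joint ranges: [-176.03, 176.03], [-82.01, 121.73], [-58.28, 71.71], [-173.87, 95.51], [-174.79, -0.11], [-173.66, 173.66]. Speed limits (degrees/s): [136.94, 136.94, 172.46, 180, 180, 180].

### API

Orientations are given as a 3x3 rotation matrix whose columns are the frame's x, y, z axes.
In Python, from rig import robot gives the robot as it stands. Calls block until the motion is done:
- robot.goto(position, orientation): joint-space move of the TCP to a pose.
- robot.servo_line(position, ori=None, speed=0.15): straight line of the TCP; ori=None keeps the orientation; speed is the mean speed in m/s.
- robot.movej(angles): joint-space move.
- robot.move_gripper(opening): opening from 0.0 (shut) to 1.0 (fully open); the grip force is fixed at half the most; returns when the fingers have stopped.
- robot.dwell(seconds).
- robot.ik(position, orientation): joint angles nearest the present ones, or None.
- robot.grab_frame(name): name is "scene" or "top" or "wrist"; returns (picture, depth): 480x640x3 uint8, red, green, blue; 480x640 float32, m along the optical axis (not along the pixel's ray), 0 where there is no reading.
- robot.camera_info(name): a dict with "vfov" (degrees; the focal length in pixels is half the picture's height over the tangent of half this angle, whatever the lens; pixels are square), "cx", "cy" (the principal point, pixels), "view" (4x4, takes a point from world to camera coordinates); the wrist camera has in their place "T_tool_cam" (4x4, takes a point from camera to tool coordinates, whose origin is the TCP and whose axes are the flange's). Camera axes: x right, y down, z forward; pixel columns grow to the right and rows downward; lengths in m; the calibration is good to about 2 mm. A picture is of the moment at which its call begins: read the wrist's pose just before it. camera_info takes no time and is no camera call.
A pose or a line that the arm cannot do raises robot.Unreachable and nothing moves.
- robot.job_done(): hands the job in; it is judged then, once.
Readings, each from a call of its own:
- robot.read_t(): time.
- robot.read_qpos(): joint angles.
- robot.read_qvel(): joint speeds.
- robot.read_effort(): joint torques, N m.
- robot.read_position(): TCP position.
- robot.read_tcp_rot(): TCP orientation.
- robot.read_force(): force on the tool from outside, world axes, zero at the start.
- robot.read_ft_torque(): the same for the moment, N m.
- robot.read_grip_width(): opening from 0.0 (shut) to 1.0 (fully open).
- robot.read_finger_force(): force on a finger pad.
Only numpy, scipy, OpenCV 4.12 (cv2) and the standard library are available. Lean on these libraries where they do the work, as an engineer would, in place of code of your own. Each camera call takes 0.05 s, during which the arm holds its last target. There are 200 camera calls.

### The job

The clear plastic box with the roll of labels in it has been left open, and the labels must be kept dry: lift the blue lid by its grip bar and set it squarely down on the box so that it lies flat on the rim, with its clips still open. Then flip each of the four side clips down and squeeze it home until it snaps under its catch rib, so that all four are locked flat against the sides. The box is light and slides easily: leave it standing about where it is, and do not knock over or push away the mug, the glue stick or the small carton.

Things in the scene. Friction and masses are not known exactly. Their poses are not given: they have to be found in the camera images.
- box: clear plastic box with a white label roll standing snugly in it, loose, 160 (its x) x 120 (its y) x 104 mm high, walls 4 mm, inside 152 x 112 mm, open at the top; origin at the centre of its underside, z up. Box, roll and lid weigh about 0.65 kg together: a one-sided push of 3 to 5 N already slides it.
- box_rim (a point): centre of the box's mouth, at rim height (104 mm over its origin), axes as the box. Outside on each of the four sides, centred, a rounded catch rib 46 mm long stands out 10 mm, its axis 26 mm under the rim.
- lid: blue plastic lid, loose, 168 (its x) x 128 (its y) mm without clips; origin at the centre of its underside, z up. A flange 16 mm wide and 6 mm thick (underside 30 mm over the origin) runs round a tub open above: outside 143 x 103 mm at its foot, widening to 149 x 109 mm under the flange. Seated on the box its origin is 74 mm over the box's, centred; it fits either way round (half a turn).
- lid_grip (a point): centre of the top of the grip bar, which stands in the middle of the lid's recess: 50 mm long (lid x), 16 mm thick (lid y), top 34 mm over the lid's origin. The recess floor is 3 mm over the origin and about 136 x 96 mm wide, so fingers round the bar have 40 mm each side. On the bench the lid lies on its tub's floor.
- clip_xp (a joint): dark-grey clip on the lid's +x side, rad: flap 50 mm wide, 44 mm long, hinged at the flange's outer edge. 0 = sticks out level, negative = raised, 1.571 = closed, upright along the box's side. Stays where left. On the seated lid it folds freely to about 1.3; there its sprung hook meets the rib and must be squeezed inward over it (10 to 20 N, clips differ): it snaps in past about 1.45.
- clip_xm (a joint): the same clip on the lid's -x side, rad (0 = straight out, 1.571 = closed and snapped)
- clip_yp (a joint): the same clip on the lid's +y side, rad (0 = straight out, 1.571 = closed and snapped)
- clip_ym (a joint): the same clip on the lid's -y side, rad (0 = straight out, 1.571 = closed and snapped)
- pinch_xp (a point): point of the lid (lid x = +83.5 mm) over the +x clip: flange's top level (36 mm over its origin), midway between the recess wall's inner face and the closed flap's outer face, which are about 27 mm apart; its x points outward, y along the side. A finger coming down 25 to 40 mm outside the hinge axis (3.5 mm outward of this point, 3 mm lower) folds the flap.
- pinch_xm (a point): point of the lid (lid x = -83.5 mm) over the -x clip: flange's top level (36 mm over its origin), midway between the recess wall's inner face and the closed flap's outer face, which are about 27 mm apart; its x points outward, y along the side. Inner finger in the recess (floor 33 mm lower), outer finger outside the flap.
- pinch_yp (a point): point of the lid (lid y = +63.5 mm) over the +y clip: flange's top level (36 mm over its origin), midway between the recess wall's inner face and the closed flap's outer face, which are about 27 mm apart; its x points outward, y along the side. Same as at the other clips.
- pinch_ym (a point): point of the lid (lid y = -63.5 mm) over the -y clip: flange's top level (36 mm over its origin), midway between the recess wall's inner face and the closed flap's outer face, which are about 27 mm apart; its x points outward, y along the side. Same as at the other clips.
- mug_1: orange mug 81 x 113 x 101 mm, a bystander; origin at the centre of its underside
- glue_stick: glue stick, upright, 28 mm diameter, 95 mm high, white and orange, a bystander; origin at the centre of its underside
- carton_s3: small brown carton 55 x 105 x 35 mm, a bystander; origin at the centre of its underside

How it is judged:
By the outcome, as a careful person would: the job done as asked, in the order asked, and still so for the second after the job is handed in, with the robot touching nothing.
It also fails if it takes over 69 s, if anything falls off the work surface, if the arm or the gripper's body presses on something with over 40 N, if the wrist force passes 120 N, or if a joint passes its speed limit or range.

## Working session

There is one attempt and no reset: what is moved stays moved. The work goes in short steps, each a Python script; the robot and the scene stay as the last script left them, time stands still between calls to the robot, and variables do not carry over. Pictures are saved under pics/ and viewed, at most 10 in all, crops included, and the job is handed in when it is done.

```bash
ls; mkdir -p pics
python3 - <<'E'
from rig import robot
import cv2,numpy as np
for n in ("scene","top"):
    p,d=robot.grab_frame(n); cv2.imwrite(f"pics/{n}0.png",p[:,:,::-1]); np.save(f"pics/{n}0.npy",d)
    print(n,robot.camera_info(n), (d>0).mean())
print(robot.camera_info("wrist")); print(robot.read_t(),robot.read_tcp_rot())
E
```

```text
pics
scene {'vfov': 53.89858378084506, 'cx': 319.6251370834205, 'cy': 238.65675119952905, 'view': array([[-0.54396907, -0.83906037, -0.00867999,  0.10185759],
       [-0.42676254,  0.28555027, -0.85809952,  0.34518572],
       [ 0.72247587, -0.4630753 , -0.51341005,  0.75926622],
       [ 0.        ,  0.        ,  0.        ,  1.        ]])} 0.9950227864583333
top {'vfov': 52.66488765287723, 'cx': 322.5414908973676, 'cy': 234.0156599797992, 'view': array([[-0.02815109, -0.99939567,  0.0203915 , -0.23378339],
       [-0.98691943,  0.02454863, -0.15933428,  0.50878615],
       [ 0.1587374 , -0.02461021, -0.98701407,  1.19192622],
       [ 0.        ,  0.        ,  0.        ,  1.        ]])} 0.9960481770833334
{'vfov': 66.73250606366476, 'cx': 318.2283902938058, 'cy': 243.33454379367117, 'T_tool_cam': array([[-1.15720933e-04, -9.52444849e-01, -3.04711005e-01,
         8.27913826e-02],
       [ 9.99999678e-01,  1.31914843e-04, -7.92103023e-04,
         1.69941184e-04],
       [ 7.94630348e-04, -3.04710998e-01,  9.52444526e-01,
        -1.57499762e-01],
       [ 0.00000000e+00,  0.00000000e+00,  0.00000000e+00,
         1.00000000e+00]])}
0.1 [[-9.35657046e-01 -3.52909911e-01 -6.97615813e-04]
 [-3.52910554e-01  9.35656105e-01  1.33949368e-03]
 [ 1.80007899e-04  1.49950269e-03 -9.99998860e-01]]
```

View pics/top0.png

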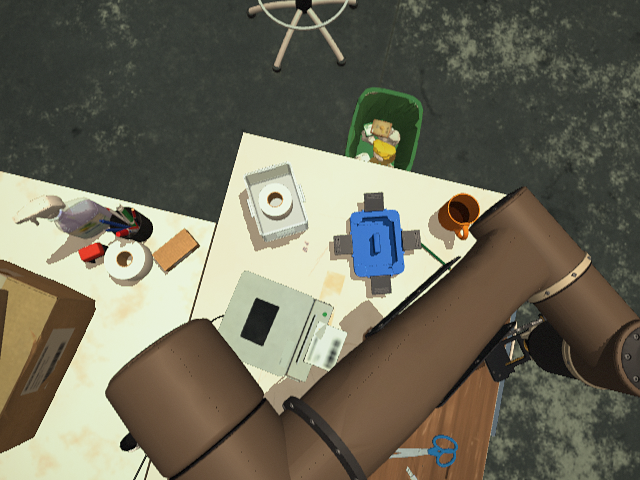

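View pics/scene0.png

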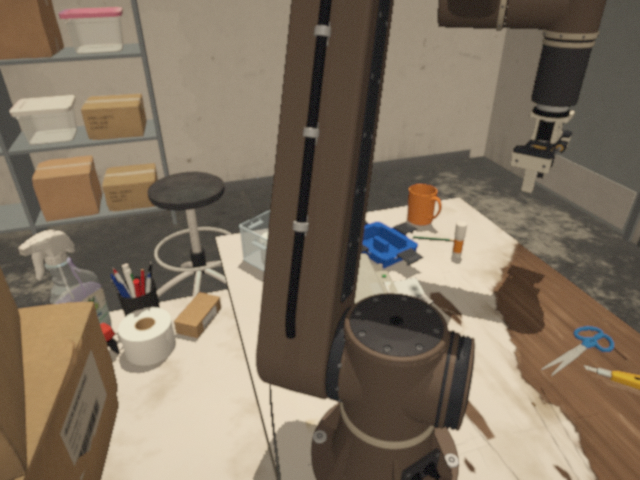

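Top view: box with roll at about (277,200), blue lid at (377,243) with four dark clips out, mug at (459,214), and carton at (176,250). A printer stands at (277,325), in front of the box. In the scene view the arm hides part of the box, and the glue stick is at (459,238).

```bash
cat > h.py <<'E'
import numpy as np,cv2
from rig import robot
def cloud(d,ci,M=None):
    """world points (HxWx3); M camera->world"""
    f=240/np.tan(np.radians(ci["vfov"]/2))
    if M is None: M=np.linalg.inv(ci["view"])
    v,u=np.mgrid[0:480,0:640]
    r=np.dstack([(u-ci["cx"])/f,(v-ci["cy"])/f,np.ones_like(u)])
    return (r*d[...,None])@M[:3,:3].T+M[:3,3], r@M[:3,:3].T, M[:3,3]
def onplane(rays,c,z): return c+rays*((z-c[2])/rays[...,2])[...,None]
def rect(xy):
    """centre, (long,short), angle of the long axis in deg"""
    (c,s,a)=cv2.minAreaRect((np.asarray(xy)*1000).astype(np.float32))
    if s[0]<s[1]: s=s[::-1]; a+=90
    return np.round(c,1),np.round(s,1),round((a+90)%180-90,2)
def wrist():
    T=np.eye(4);T[:3,:3]=robot.read_tcp_rot();T[:3,3]=robot.read_position()
    p,d=robot.grab_frame("wrist");ci=robot.camera_info("wrist")
    return p,d,*cloud(d,ci,T@ci["T_tool_cam"])
E
cat > m.py <<'E'
from h import *
p=cv2.imread("pics/top0.png")[:,:,::-1];d=np.load("pics/top0.npy")
W,R,C=cloud(d,robot.camera_info("top"))
def big(m):
    n,l,s,_=cv2.connectedComponentsWithStats(m.astype(np.uint8)); return l==1+np.argmax(s[1:,4])
i=p.astype(int); blue=big((i[...,2]>i[...,0]+50)&(np.abs(W[...,2]-.02)<.05)&(np.arange(640)<420))
z=W[...,2]
print("blue z pct",np.percentile(z[blue],[5,25,50,75,95]))
fl=blue&(z>.028); print("lid",rect(onplane(R,C,.036)[fl][:,:2]),fl.sum())
# bar = blue high pixels in inner part
er=cv2.erode(cv2.morphologyEx(blue.astype(np.uint8),cv2.MORPH_CLOSE,np.ones((9,9))),np.ones((27,27)))>0
b=er&(z>.024); print("bar",rect(onplane(R,C,.034)[b][:,:2]),b.sum())
roi=np.zeros_like(blue);roi[150:260,230:325]=1
for lo,hi in ((.09,.115),(.06,.2)):
    m=roi&(z>lo)&(z<hi); print("box",lo,hi,m.sum(),rect(onplane(R,C,.104)[m][:,:2]))
print(np.round(z[195:205:3,240:312:3],3))
dark=(p.max(2)<90)&(np.abs(z)<.1); 
for n,(u,v) in dict(cu=(373,199),cd=(381,284),cl=(343,244),cr=(411,239)).items():
    s=(slice(v-14,v+14),slice(u-14,u+14));k=dark[s]; q=W[s][k]; print(n,k.sum(),q.mean(0).round(3),np.percentile(q[:,2],[5,50,95]).round(3))
for n,(u,v) in dict(mug=(459,214),pr=(277,325),prt=(325,345)).items(): print(n,W[v,u].round(3))
E
python3 m.py
python3 - <<'E'
import cv2
p=cv2.imread("pics/top0.png"); cv2.imwrite("pics/c1.png",cv2.resize(p[145:305,230:480],None,fx=3,fy=3,interpolation=cv2.INTER_CUBIC))
E
```

```text
blue z pct [-0.00094871  0.0022493   0.00802602  0.03508622  0.03833507]
lid (array([ 478.8, -385.9]), array([173.8, 133.6]), 3.01) 1494
bar (array([ 486.5, -384.1]), array([70.2, 16.3]), 2.48) 125
box 0.09 0.115 610 (array([ 583.5, -132.8]), array([164.8, 127.1]), 15.32)
box 0.06 0.2 1825 (array([ 578.3, -133.7]), array([176.8, 137.5]), 15.33)
[[-0.002 -0.002 -0.003  0.103  0.01   0.     0.002  0.066  0.063  0.067
   0.055  0.042  0.039  0.052  0.068  0.064  0.064  0.007  0.004  0.052
   0.102  0.079  0.002  0.   ]
 [-0.002 -0.001 -0.002  0.103  0.053  0.004  0.068  0.065  0.068  0.073
   0.037  0.016  0.003  0.015  0.071  0.067  0.066  0.068  0.004  0.006
   0.102  0.08  -0.002 -0.007]
 [-0.    -0.005 -0.003  0.093  0.09   0.006  0.066  0.069  0.061  0.063
   0.011  0.002  0.005  0.002  0.069  0.065  0.065  0.068  0.004  0.005
   0.102  0.081 -0.002 -0.001]
 [ 0.001  0.001 -0.002  0.078  0.103  0.004  0.     0.066  0.067  0.065
   0.005  0.001  0.01   0.004  0.068  0.067  0.066  0.062  0.002  0.002
   0.066 -0.003 -0.005 -0.001]]
cu 284 [ 0.579 -0.38   0.046] [0.04  0.046 0.051]
cd 263 [ 0.374 -0.389  0.04 ] [0.036 0.041 0.045]
cl 24 [ 0.468 -0.287  0.04 ] [0.037 0.042 0.045]
cr 53 [ 0.475 -0.472  0.033] [0.005 0.037 0.046]
mug [ 0.549 -0.605  0.03 ]
pr [ 0.28  -0.134  0.12 ]
prt [ 0.228 -0.245  0.073]
```

View pics/c1.png

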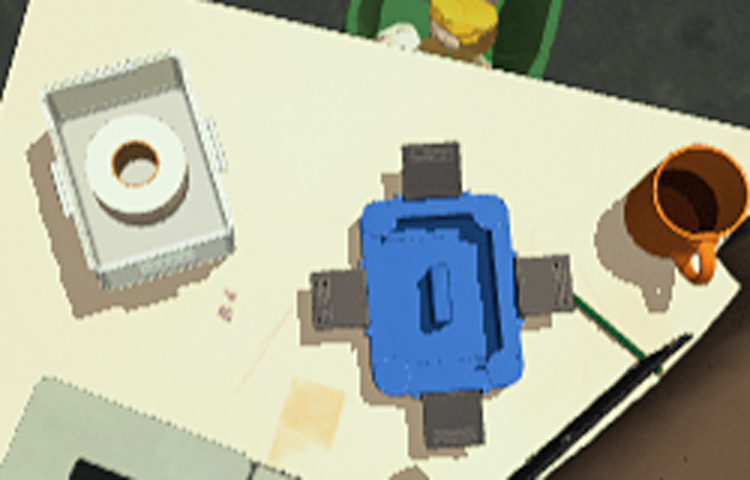

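The crop shows the box at (145,170), turned about 15°. The lid at (440,290) has all four clips out and slightly raised, with the bar at (438,295). Sizes match the given ones to about 5 mm. Next I refine both poses with the wrist camera, box first and then lid.

```bash
cat >> h.py <<'E'
def down(a):
    """tool pointing down with its x axis at world angle a (deg)"""
    c,s=np.cos(np.radians(a)),np.sin(np.radians(a))
    return np.array([[c,s,0],[s,-c,0],[0,0,-1.]])
E
python3 - <<'E'
from h import *
M=np.linalg.inv(robot.camera_info("scene")["view"]);_,R,C=cloud(np.ones((480,640)),robot.camera_info("scene"))
print("glue",onplane(R,C,0)[253,458])
for n,p,a in (("box",(.57,-.13,.30),195.3),("lid",(.479,-.386,.20),183)):
    robot.goto(np.array(p),down(a)); robot.dwell(.2)
    print(n,robot.read_t(),robot.read_position().round(4) if hasattr(robot.read_position(),'round') else robot.read_position())
    T=np.eye(4);T[:3,:3]=robot.read_tcp_rot();T[:3,3]=robot.read_position()
    p,d=robot.grab_frame("wrist");np.savez(f"pics/{n}w.npz",p=p,d=d,T=T);cv2.imwrite(f"pics/{n}w.png",p[:,:,::-1])
a,b=[cv2.resize(cv2.imread(f"pics/{n}w.png"),(400,300)) for n in("box","lid")];cv2.imwrite("pics/w1.png",np.hstack([a,b]))
E
```

```text
glue [ 0.35124428 -0.54905247  0.        ]
box 2.4667 [ 0.5699 -0.1306  0.2999]
lid 3.8333 [ 0.48   -0.3851  0.2007]
```

View pics/w1.png

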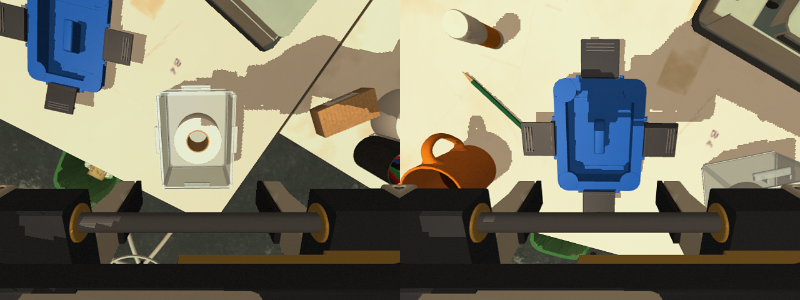

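Left: the whole box mouth, from (160,90) to (238,188). Right: lid flange from (560,78) to (640,190), with the bar at (599,135). I measure both from these views.

```bash
cat > m2.py <<'E'
from h import *
ci=robot.camera_info("wrist")
def load(n):
    f=np.load(f"pics/{n}w.npz");p=f["p"].astype(int)
    return p,*cloud(f["d"],ci,f["T"]@ci["T_tool_cam"])
def comps(m,k):
    n,l,s,_=cv2.connectedComponentsWithStats(m.astype(np.uint8));o=np.argsort(-s[1:,4])[:k]+1
    return [l==i for i in o]
p,W,R,C=load("lid");z=W[...,2]
blue=comps((p[...,2]>p[...,0]+50)&(z<.08)&(z>-.02),1)[0]; blue[380:]=0
print("z hist",np.histogram(z[blue],np.arange(-.01,.06,.005)))
fl=blue&(z>.029)&(z<.043); P=onplane(R,C,.036)
c=comps(fl,2)
for m in c: print("lid part",m.sum(),rect(P[m][:,:2]))
bar=[m for m in c if m.sum()<6000]
for m in bar: print("bar@34",rect(onplane(R,C,.034)[m][:,:2]), z[m].mean())
p,W,R,C=load("box");z=W[...,2]
roi=np.zeros_like(blue);roi[130:390,225:480]=1
m=roi&(z>.094)&(z<.112);m=cv2.morphologyEx(m.astype(np.uint8),cv2.MORPH_OPEN,np.ones((2,2)))>0
print("rim",m.sum(),np.median(z[m]),rect(onplane(R,C,.104)[m][:,:2]))
m=comps(cv2.dilate(m.astype(np.uint8),np.ones((3,3))),1)[0]&m
print("rim1",m.sum(),rect(onplane(R,C,.104)[m][:,:2]),rect(W[m][:,:2]))
# per-side trimmed extents in the box frame, robust to stray pixels
a=np.radians(15.3);Rb=np.array([[np.cos(a),-np.sin(a)],[np.sin(a),np.cos(a)]])
q=(onplane(R,C,.104)[m][:,:2]-[.5835,-.1328])@Rb*1000
for ax in(0,1):
    h=np.histogram(q[:,ax],np.arange(-92,93,4));print(ax,dict(zip(h[1][:-1],h[0])))
E
python3 m2.py
```

```text
z hist (array([    0,    10, 11712,   381,   324,   198,   127,    35,  2719,
        9288,     1,     0,     0]), array([-0.01 , -0.005,  0.   ,  0.005,  0.01 ,  0.015,  0.02 ,  0.025,
        0.03 ,  0.035,  0.04 ,  0.045,  0.05 ,  0.055]))
lid part 11138 (array([ 479.7, -384.9]), array([174.6, 134.9]), 2.37)
lid part 886 (array([ 478.7, -384.6]), array([48.7, 14.9]), 3.11)
bar@34 (array([ 479.2, -384.5]), array([49., 15.]), 3.11) 0.033350388142774204
rim 3652 0.10326019622251806 (array([ 587. , -129.4]), array([163.1, 122.8]), 15.8)
rim1 3652 (array([ 587. , -129.4]), array([163.1, 122.8]), 15.8) (array([ 603.9, -122.5]), array([235.4, 153.7]), 15.27)
0 {np.int64(-92): np.int64(0), np.int64(-88): np.int64(0), np.int64(-84): np.int64(0), np.int64(-80): np.int64(179), np.int64(-76): np.int64(497), np.int64(-72): np.int64(159), np.int64(-68): np.int64(56), np.int64(-64): np.int64(55), np.int64(-60): np.int64(66), np.int64(-56): np.int64(63), np.int64(-52): np.int64(55), np.int64(-48): np.int64(56), np.int64(-44): np.int64(56), np.int64(-40): np.int64(56), np.int64(-36): np.int64(56),
[... 1472 characters left out ...]
t64(56), np.int64(-8): np.int64(56), np.int64(-4): np.int64(60), np.int64(0): np.int64(53), np.int64(4): np.int64(59), np.int64(8): np.int64(58), np.int64(12): np.int64(54), np.int64(16): np.int64(58), np.int64(20): np.int64(59), np.int64(24): np.int64(58), np.int64(28): np.int64(54), np.int64(32): np.int64(60), np.int64(36): np.int64(59), np.int64(40): np.int64(57), np.int64(44): np.int64(57), np.int64(48): np.int64(56), np.int64(52): np.int64(72), np.int64(56): np.int64(474), np.int64(60): np.int64(545), np.int64(64): np.int64(9), np.int64(68): np.int64(0), np.int64(72): np.int64(0), np.int64(76): np.int64(0), np.int64(80): np.int64(0), np.int64(84): np.int64(0), np.int64(88): np.int64(0)}
```

Run:
```python
from h import *
robot.move_gripper(.46)
robot.servo_line(np.array([.4792,-.3848,.06]),down(182.9),speed=.15)
robot.servo_line(np.array([.4792,-.3848,.012]),speed=.06)
print(robot.read_t(),robot.read_position(),robot.read_force())
robot.move_gripper(0.0)
print("grip",robot.read_grip_width()*88,robot.read_finger_force(),robot.read_position())
robot.servo_line(np.array([.4792,-.3848,.20]),speed=.2)
print("lift",robot.read_grip_width()*88,robot.read_force(),robot.read_t())
robot.goto(np.array([.5863,-.1301,.20]),down(195.6)); 
robot.servo_line(np.array([.5863,-.1301,.140]),speed=.1);robot.dwell(.2)
print(robot.read_position(),robot.read_force(),robot.read_t())
p=robot.grab_frame("wrist")[0];q=robot.grab_frame("top")[0]
cv2.imwrite("pics/w2.png",np.hstack([cv2.resize(p,(400,300)),cv2.resize(q[120:300,200:440],(400,300))])[:,:,::-1])
```

```text
6.8583 [ 0.47944206 -0.38495548  0.01223352] [ 0.00986892 -0.40523032 -0.0665061 ]
grip 15.673850202756146 29.997356235980988 [ 0.47929153 -0.38484887  0.01220707]
lift 15.88091915891507 [-0.17295181  0.25872987 -3.17590024] 8.4833
[ 0.58675815 -0.1300856   0.14080766] [-0.18965749  0.06255191 -3.33164198] 10.5083
```

View pics/w2.png

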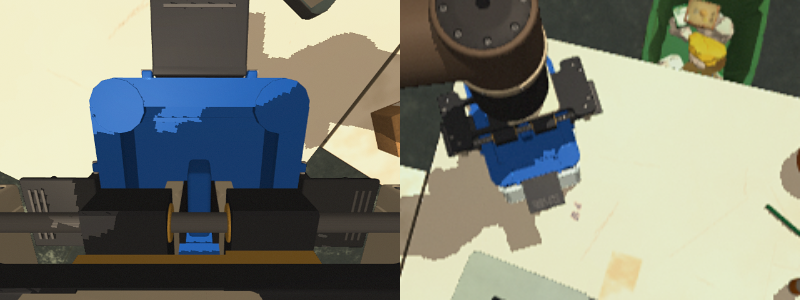

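The lid is held level over the box, aligned to within what I can see, with its clips open. I lower it in steps and watch the force.

Run:
```python
from h import *
for z in (.115,.105,.098,.093,.0895,.0875,.086):
    robot.servo_line(np.array([.5863,-.1301,z]),speed=.05)
    f=robot.read_force();print(z,robot.read_position().round(4),f.round(1),robot.read_ft_torque().round(2))
    if f[2]>10 or np.hypot(f[0],f[1])>4: break
print(robot.read_t(),robot.read_grip_width()*88)
```

```text
0.115 [ 0.5864 -0.1301  0.1149] [-0.3 -0.2 -2.9] [ 0.02 -0.02 -0.02]
0.105 [ 0.5859 -0.1302  0.1045] [-0.3 -0.3 -2.1] [ 0.   -0.03 -0.02]
0.098 [ 0.586  -0.1301  0.0976] [-0.3  0.7 -2.5] [ 0.07 -0.07 -0.04]
0.093 [ 0.586  -0.1301  0.0926] [-0.6 -0.2 -2.6] [-0. -0.  0.]
0.0895 [ 0.5861 -0.1301  0.0893] [-0.  -0.7 -3. ] [-0.02  0.    0.04]
0.0875 [ 0.5862 -0.1301  0.0874] [ 0.2  0.3 -2.5] [-0.05  0.01 -0.02]
0.086 [ 0.5865 -0.1301  0.0861] [ 0.8 -0.6 -2.6] [-0.02 -0.15 -0.04]
12.9 16.05757809332395
```

Run:
```python
from h import *
for z in (.085,.084,.083):
    robot.servo_line(np.array([.5863,-.1301,z]),speed=.05)
    f=robot.read_force();print(z,robot.read_position().round(4),f.round(1))
    if f[2]>3: break
robot.move_gripper(.46)
robot.servo_line(np.array([.5863,-.1301,.16]),speed=.2)
robot.servo_line(np.array([.5663,-.1361,.28]),speed=.25);robot.dwell(.2)
T=np.eye(4);T[:3,:3]=robot.read_tcp_rot();T[:3,3]=robot.read_position()
p,d=robot.grab_frame("wrist");np.savez("pics/seat.npz",p=p,d=d,T=T)
ci=robot.camera_info("wrist");W,R,C=cloud(d,ci,T@ci["T_tool_cam"]);z=W[...,2];i=p.astype(int)
b=(i[...,2]>i[...,0]+50)&(z>.06)&(z<.14)&(np.arange(480)<380)[:,None]
fl=(b&(z>.104)&(z<.118)).astype(np.uint8)
n,l,s,_=cv2.connectedComponentsWithStats(fl)
for k in np.argsort(-s[1:,4])[:2]+1:
    m=l==k;A=np.c_[W[m][:,:2]-W[m][:,:2].mean(0),np.ones(m.sum())];c=np.linalg.lstsq(A,z[m],rcond=None)[0]
    print(m.sum(),rect(onplane(R,C,.110)[m][:,:2]),"z,tilt",c.round(4))
dark=(p.max(2)<95)&(z>.08)&(z<.17)
print(robot.read_t()); cv2.imwrite("pics/seat.png",p[:,:,::-1])
```

```text
0.085 [ 0.5866 -0.1301  0.0861] [-2.4  1.4  5.9]
7336 (array([ 568.7, -135.1]), array([135.9, 134.4]), 15.59) z,tilt [-0.0003 -0.0012  0.1096]
1596 (array([ 653.4, -111.2]), array([83.6, 35.5]), -74.55) z,tilt [0.0506 0.0129 0.1095]
15.2167
```

View pics/seat.png

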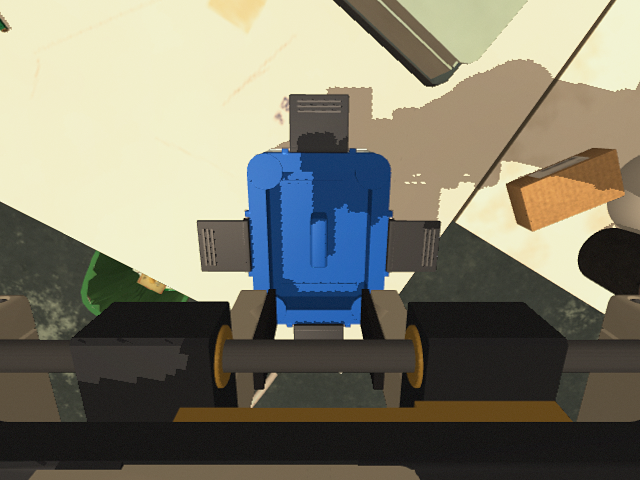

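The lid lies flat: flange at z = 0.1096, with a tilt of about 1 mrad on the large part. All four clips are open: left (223,245), right (413,245), near (319,123) and far (319,332). I get the lid centre from the bar, then do the first clip (+y).

```bash
cat >> h.py <<'E'
def clip(c,a,side,tool,off=.002,fold=.0035,zt=.0805):
    """c lid centre xy, a lid yaw deg, side e.g. ('x',1), tool = tool yaw deg"""
    r=np.radians(a);ex=np.array([np.cos(r),np.sin(r)]);ey=np.array([-ex[1],ex[0]])
    n=(ex if side[0]=='x' else ey)*side[1];P=c+n*(.0835 if side[0]=='x' else .0635)
    at=lambda o,z:np.r_[P+n*o,z]
    robot.move_gripper(.68)
    robot.goto(at(fold,.165),down(tool))
    robot.servo_line(at(fold,zt+.004),speed=.08);print("down",robot.read_force().round(1),robot.read_position().round(4))
    robot.servo_line(at(off,zt),speed=.05)
    robot.move_gripper(0.);robot.dwell(.2)
    print("shut",np.round(robot.read_grip_width()*88,1),robot.read_finger_force(),robot.read_force().round(1),robot.read_t())
    robot.move_gripper(.68)
    robot.servo_line(at(fold,.165),speed=.2);print(side,robot.read_t())
E
python3 - <<'E'
from h import *
f=np.load("pics/seat.npz");ci=robot.camera_info("wrist");p=f["p"].astype(int)
W,R,C=cloud(f["d"],ci,f["T"]@ci["T_tool_cam"]);z=W[...,2]
b=(p[...,2]>p[...,0]+50)&(z>.104)&(z<.118)&(np.arange(480)<380)[:,None]
print("flange",rect(onplane(R,C,.110)[b][:,:2]))
bar=np.zeros_like(b);bar[205:272,305:335]=1;bar&=(p[...,2]>p[...,0]+50)&(z>.10)&(z<.116)
print("bar",bar.sum(),rect(onplane(R,C,.108)[bar][:,:2]))
for t in (15.6,195.6,105.6,285.6):
    for o in ((.665,-.105),(.51,-.15)):
        q=robot.ik(np.r_[o,.08],down(t));print(t,o,None if q is None else np.round(q,0))
clip(np.array([.5866,-.1300]),15.6,('y',1),195.6)
T=np.eye(4);p,d,W,R,C=wrist();z=W[...,2]
cv2.imwrite("pics/c_yp.png",p[:,:,::-1])
E
```

```text
flange (array([ 586.9, -130. ]), array([173.8, 134.2]), 15.78)
bar 826 (array([ 585.7, -129.7]), array([49.5, 15. ]), 15.25)
15.6 (0.665, -0.105) [  8.  27. -10.   0. -53.  98.]
15.6 (0.51, -0.15) [  5.  16. -28.   0. -46. 101.]
195.6 (0.665, -0.105) [  8.  27. -10.   0. -53. -82.]
195.6 (0.51, -0.15) [  5.  16. -28.   0. -46. -79.]
105.6 (0.665, -0.105) [   8.   27.  -10.    0.  -53. -172.]
105.6 (0.51, -0.15) [   5.   16.  -28.    0.  -46. -169.]
285.6 (0.665, -0.105) [  8.  27. -10.   0. -53.   8.]
285.6 (0.51, -0.15) [  5.  16. -28.   0. -46.  11.]
down [-0.  -0.4  0.5] [ 0.569  -0.0654  0.085 ]
shut 28.7 29.997146353125572 [ 0.9 -1.2 -3.9] 18.6333
('y', 1) 19.95
```

View pics/c_yp.png

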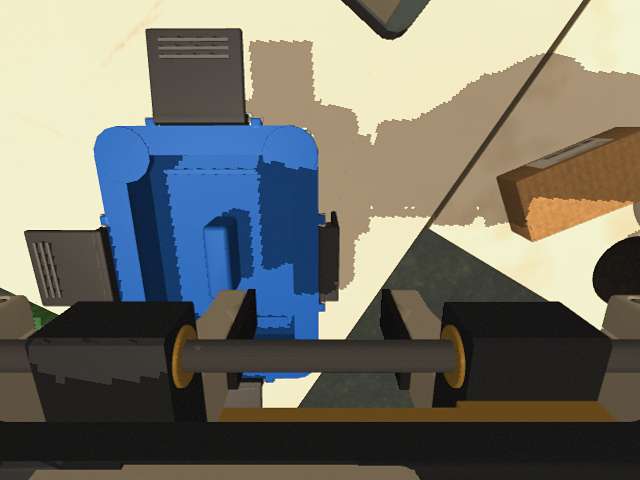

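The +y clip is down against the side at (328,260), and the other three are still open. The fingers shut to 28.7 mm against the nominal 27 mm, so I still need to verify the snap. I relocate the lid and do -y, then check both flaps by depth.

```bash
cat >> h.py <<'E'
def lidpose():
    """lid centre and yaw from the grip bar seen by the wrist camera"""
    p,d,W,R,C=wrist();z=W[...,2];i=p.astype(int)
    b=((i[...,2]>i[...,0]+50)&(z>.102)&(z<.116)&(np.arange(480)<300)[:,None]).astype(np.uint8)
    n,l,s,_=cv2.connectedComponentsWithStats(b);out=None
    for k in range(1,n):
        if 300<s[k,4]:
            q=rect(onplane(R,C,.108)[l==k][:,:2]);
            if abs(q[1][0]-50)<5 and abs(q[1][1]-15)<4: out=q
    return out,(p,W)
def flap(p,W,c,a,side):
    """outward distance from the hinge (mm) of dark pixels, binned by height"""
    r=np.radians(a);ex=np.array([np.cos(r),np.sin(r)]);ey=np.array([-ex[1],ex[0]])
    n,t=(ex,ey) if side[0]=='x' else (ey,ex);n=n*side[1]
    q=W[...,:2]-c;u=q@n-(.087 if side[0]=='x' else .067);v=q@t;z=W[...,2]
    m=(p.max(2)<100)&(np.abs(v)<.023)&(u>-.01)&(u<.06)&(z>.055)&(z<.16)
    return [(round(h,3),int(k.sum()),np.round(np.percentile(u[k]*1000,[10,50,90]),1)) for h in np.arange(.06,.15,.01) for k in [m&(np.abs(z-h)<.005)] if k.sum()>8]
E
python3 - <<'E'
from h import *
L,_=lidpose();print(L)
# look from 6 cm further out at +y clip
c=np.array([.5866,-.13])
clip(c,15.6,('y',-1),195.6)
L,(p,W)=lidpose();print(L);print("ym",flap(p,W,c,15.6,('y',-1)))
n=np.array([-.269,.963])
robot.goto(np.r_[c+n*.12+np.array([-.03,0]),.22],down(195.6));robot.dwell(.1)
L,(p,W)=lidpose();print(L);print("yp",flap(p,W,c,15.6,('y',1)),robot.read_t())
cv2.imwrite("pics/yp2.png",p[:,:,::-1])
E
```

```text
(array([ 584.1, -126. ]), array([49. , 16.4]), 15.73)
down [-0.1 -0.8  0.6] [ 0.605  -0.1946  0.0851]
shut 28.7 29.999255686998367 [-1.   2.6  1.4] 23.0917
('y', -1) 24.4083
(array([ 586.2, -133.6]), array([49.8, 16.6]), 15.71)
ym [(np.float64(0.07), 20, array([4.4, 6.5, 7.8])), (np.float64(0.11), 1438, array([ 0.1,  5.1, 10.4]))]
(array([ 584.3, -130.6]), array([47.8, 16.6]), 15.66)
yp [(np.float64(0.07), 93, array([11.8, 12.3, 12.6])), (np.float64(0.08), 180, array([10.5, 11. , 12. ])), (np.float64(0.09), 163, array([ 9.5, 10. , 10.4])), (np.float64(0.1), 185, array([8.5, 9. , 9.4])), (np.float64(0.11), 718, array([-3.4,  2.2,  7.9]))] 25.4417
```

Run:
```python
import cv2
p=cv2.imread("pics/yp2.png");print(p.shape);cv2.imwrite("pics/yp2c.png",cv2.resize(p[120:380,0:320],None,fx=2.3,fy=2.3,interpolation=cv2.INTER_CUBIC))
```

```text
(480, 640, 3)
```

View pics/yp2c.png

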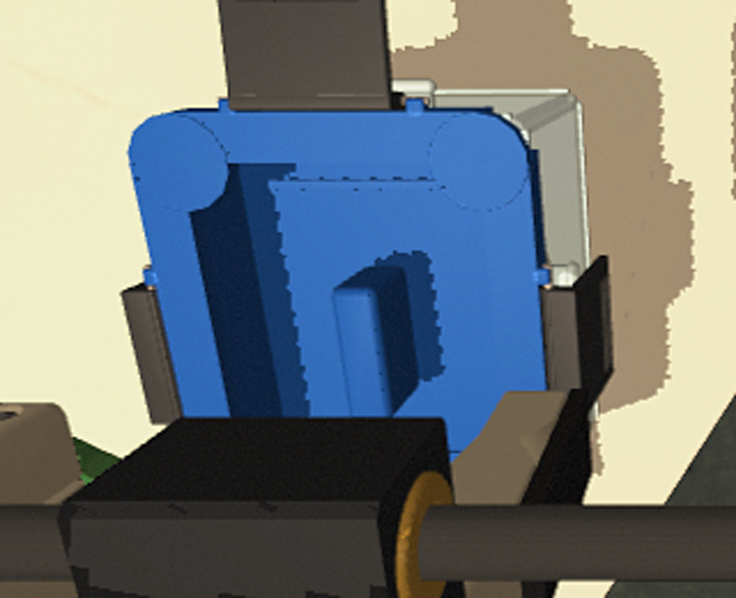

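```bash
cat >> h.py <<'E'
def slopes(p,W,c,a,side):
    """lean (rad from vertical) of the flap's outer face and of the box wall beside it"""
    r=np.radians(a);ex=np.array([np.cos(r),np.sin(r)]);ey=np.array([-ex[1],ex[0]])
    n,t=(ex,ey) if side[0]=='x' else (ey,ex);n=n*side[1];H=.087 if side[0]=='x' else .067
    q=W[...,:2]-c;u=q@n-H;v=q@t;z=W[...,2];o={}
    for k,m in dict(flap=(p.max(2)<100)&(np.abs(v)<.022)&(u>.003)&(u<.03)&(z>.062)&(z<.1),
                    wall=(np.abs(v)>.03)&(np.abs(v)<(.055 if side[0]=='x' else .075))&(np.abs(u+.007)<.012)&(z>.02)&(z<.095)).items():
        if m.sum()>30:
            f=np.polyfit(z[m],u[m],1);o[k]=(int(m.sum()),round(-f[0],3),round(np.polyval(f,.08)*1000,1))
    return o
E
python3 - <<'E'
from h import *
c=np.array([.5855,-.1305]);n=np.array([-.269,.963])
for s in (1,-1):
    robot.goto(np.r_[c+s*n*.16+np.array([-.03,0]),.20],down(195.6));robot.dwell(.15)
    L,(p,W)=lidpose();print(s,L,slopes(p,W,c,15.6,('y',s)),flap(p,W,c,15.6,('y',s)),robot.read_t())
E
```

```text
1 None {'flap': (929, np.float64(0.116), np.float64(11.3)), 'wall': (1683, np.float64(-0.001), np.float64(-7.1))} [(np.float64(0.06), 21, array([-7.4, -6.9, 12.3])), (np.float64(0.07), 222, array([11.5, 12.4, 13. ])), (np.float64(0.08), 310, array([10.5, 11.2, 12.3])), (np.float64(0.09), 322, array([ 9.4, 10.1, 10.7])), (np.float64(0.1), 337, array([8.5, 9.1, 9.6])), (np.float64(0.11), 993, array([-3.3,  3.6,  8.4]))] 25.9417
-1 None {'flap': (492, np.float64(0.018), np.float64(11.8)), 'wall': (1122, np.float64(-0.01), np.float64(-6.5))} [(np.float64(0.07), 119, array([11.4, 12.1, 12.6])), (np.float64(0.08), 186, array([11.3, 11.6, 12.4])), (np.float64(0.09), 152, array([11.4, 11.6, 11.8])), (np.float64(0.1), 154, array([11.3, 11.6, 11.8])), (np.float64(0.11), 912, array([-2.4,  4.2, 10.9]))] 27.3583
```

By the face slopes, -y is vertical and snapped (0.018 rad), but +y leans 0.116 rad, so it is not fully home. I squeeze +y again and verify it before going on.

Run:
```python
from h import *
c=np.array([.586,-.1305]);n=np.array([-.269,.963])
clip(c,15.6,('y',1),195.6,off=.001,zt=.0795)
robot.goto(np.r_[c+n*.16+np.array([-.03,0]),.20],down(195.6));robot.dwell(.15)
L,(p,W)=lidpose();print(slopes(p,W,c,15.6,('y',1)),robot.read_t())
```

```text
down [ 1.   0.2 -0.3] [ 0.5684 -0.0659  0.084 ]
shut 28.9 30.00014305114746 [-0.2 -1.7  3. ] 30.7
('y', 1) 32.0167
{'flap': (726, np.float64(0.017), np.float64(12.0)), 'wall': (1516, np.float64(-0.004), np.float64(-5.1))} 32.7333
```

+y is now vertical as well. Next the two x clips, each checked afterwards.

Run:
```python
from h import *
c=np.array([.586,-.1295]);e=np.array([.963,.269]);n=np.array([-.269,.963])
for s in (1,-1):
    clip(c,15.6,('x',s),285.6,off=.0015,zt=.0795)
    # camera lies on the tool +x side; step sideways and outward to see the flap
    robot.goto(np.r_[c+s*e*.17+n*.03,.20],down(285.6));robot.dwell(.15)
    L,(p,W)=lidpose();print(s,slopes(p,W,c,15.6,('x',s)),flap(p,W,c,15.6,('x',s)),robot.read_t())
    cv2.imwrite(f"pics/x{s}.png",p[:,:,::-1])
```

```text
down [-0.4 -0.8 -0.2] [ 0.6702 -0.1061  0.0841]
shut 28.7 30.000354945659637 [-6.7 -1.6  2.8] 36.825
('x', 1) 38.1417
1 {'flap': (683, np.float64(0.019), np.float64(11.0)), 'wall': (989, np.float64(-0.012), np.float64(-7.1))} [(np.float64(0.07), 137, array([10.8, 11.4, 11.8])), (np.float64(0.08), 229, array([10.6, 10.9, 11.6])), (np.float64(0.09), 223, array([10.6, 10.8, 11. ])), (np.float64(0.1), 247, array([10.5, 10.8, 11. ])), (np.float64(0.11), 1296, array([-0.4,  5.1, 10.5]))] 38.8083
down [-0.   0.8 -0.2] [ 0.5026 -0.1529  0.0839]
shut 29.4 29.998210966587067 [-0.4  0.6 -5.2] 42.275
('x', -1) 43.5917
-1 {'flap': (736, np.float64(0.047), np.float64(13.6)), 'wall': (1135, np.float64(-0.004), np.float64(-3.4))} [(np.float64(0.07), 149, array([13.5, 14.1, 14.6])), (np.float64(0.08), 259, array([13.1, 13.4, 14.3])), (np.float64(0.09), 238, array([12.8, 13.1, 13.3])), (np.float64(0.1), 269, array([12.5, 12.8, 13.1])), (np.float64(0.11), 1351, array([ 0.8,  6.8, 12.3]))] 44.2583
```

xm leans slightly more than the others (0.047 against about 0.018), so I squeeze it again and then recheck all four.

Run:
```python
from h import *
e=np.array([.963,.269]);n=np.array([-.269,.963]);c=np.array([.586,-.1295])-.0025*e
clip(c,15.6,('x',-1),285.6,off=.0005,zt=.0795)
for s in (-1,1):
    robot.goto(np.r_[c+s*e*.17+n*.03,.20],down(285.6));robot.dwell(.15)
    L,(p,W)=lidpose();print("x",s,slopes(p,W,c,15.6,('x',s)),robot.read_t())
```

```text
down [-1.   0.5  0.1] [ 0.5002 -0.1536  0.084 ]
shut 28.7 29.99905675649643 [ 1.7  0.8 -1.9] 47.1667
('x', -1) 48.4833
x -1 {'flap': (742, np.float64(0.04), np.float64(12.1)), 'wall': (1147, np.float64(-0.005), np.float64(-4.9))} 49.15
x 1 {'flap': (714, np.float64(0.034), np.float64(9.3)), 'wall': (1048, np.float64(-0.004), np.float64(-8.8))} 50.6333
```

Run:
```python
from h import *
e=np.array([.963,.269]);n=np.array([-.269,.963]);c=np.array([.586,-.1295])-.001*e
for s in (1,-1):
    robot.goto(np.r_[c+s*n*.16+np.array([-.03,0]),.20],down(195.6));robot.dwell(.15)
    L,(p,W)=lidpose();print("y",s,slopes(p,W,c,15.6,('y',s)),robot.read_t())
robot.goto(np.array([.5,-.14,.30]),down(195.6));robot.dwell(.15)
L,(p,W)=lidpose();print(L,robot.read_t())
q=robot.grab_frame("scene")[0]
cv2.imwrite("pics/end.png",np.hstack([cv2.resize(p,(400,300)),cv2.resize(q[150:330,220:460],(400,300))])[:,:,::-1])
```

```text
y 1 {'flap': (714, np.float64(0.021), np.float64(11.2)), 'wall': (1627, np.float64(-0.003), np.float64(-6.0))} 52.425
y -1 {'flap': (578, np.float64(0.066), np.float64(10.6)), 'wall': (1204, np.float64(-0.006), np.float64(-7.6))} 53.8417
None 54.8583
```

View pics/end.png

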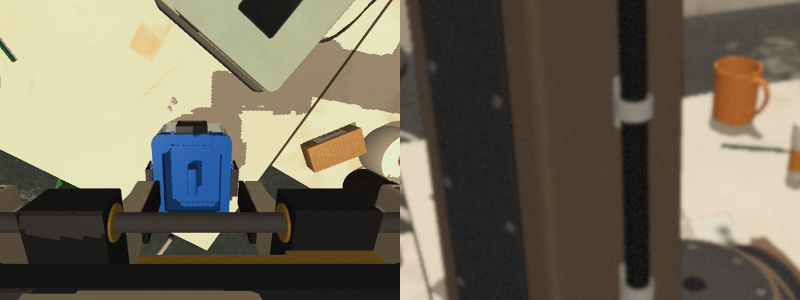

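All four flaps are down and the bystanders are in place. ym's lean went up to 0.066 because the opposite squeeze shifted the lid inside its clearance. I give ym one gentle, width-limited squeeze to centre the lid, and check both y clips.

Run:
```python
from h import *
e=np.array([.963,.269]);n=np.array([-.269,.963]);c=np.array([.586,-.1295])-.001*e+.0005*n
P=c-n*.0635;at=lambda o,z:np.r_[P-n*o,z]
robot.move_gripper(.6);robot.goto(at(.001,.14),down(195.6))
robot.servo_line(at(.001,.0795),speed=.12)
robot.move_gripper(29.2/88)
print(robot.read_grip_width()*88,robot.read_finger_force(),robot.read_t())
robot.move_gripper(.6);robot.servo_line(at(.001,.15),speed=.2)
for s in (-1,1):
    robot.goto(np.r_[c+s*n*.16+np.array([-.03,0]),.20],down(195.6));robot.dwell(.1)
    L,(p,W)=lidpose();print("y",s,slopes(p,W,c,15.6,('y',s)),robot.read_t())
```

```text
29.053590893951174 8.373584523797035 57.4167
y -1 {'flap': (556, np.float64(0.056), np.float64(10.8)), 'wall': (1232, np.float64(-0.006), np.float64(-7.2))} 59.2083
y 1 {'flap': (709, np.float64(0.023), np.float64(10.7)), 'wall': (1603, np.float64(-0.003), np.float64(-6.5))} 60.575
```

```bash
python3 -c "
from rig import robot
print(robot.job_done(),robot.read_t())"
```

```text
the job is handed in; nothing more can be done
the job is handed in; nothing more can be done
```

I set the lid flat on the box and closed all four clips. At the last depth check each leaned at most 0.06 rad from upright, past the snap point. I handed the job in at about 61 s with the robot clear, and the mug, carton and glue stick were not touched.

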